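# Bring out a bearing block and hold it bore-up for oiling

## Robot

A 6-joint arm with a two-finger parallel gripper is mounted at the origin on the work surface. World frame = base frame: x ahead of the robot, y to its left, z up, the work surface at z = 0. Lengths are in mm, angles in degrees, forces in N, time in s.
With the tool pointing down it reaches from about 350 to 850 mm from the base axis. Payload 8.1 kg.
Tool frame: the origin (TCP) lies midway between the tips of the shut fingers; the grasp point (between the pads) lies grip_depth behind it (grip_depth is the distance from the TCP to the grasp point, in mm); z points along the fingers, y is the line along which they close (so a half turn about z gives the same grasp; the last joint's range is limited). The gripper opens to 85 mm and grips with 20 to 120 N. Pads are 22 mm wide; open, the fingers measure 114 mm over their backs; the gripper's body (76 mm by 85 mm) begins 54 mm behind the grasp point. The pads swing forward as they close: fully open they stand 13 mm farther back than shut.
Start: joints at [71.769, 7.471, 85.268, -0, 87.261, -4.893], TCP at [138.399, 583.824, 231.292] pointing down, gripper open.
Joint ranges: [-169.43, 169.43], [-51.17, 129.36], [1.28, 143.12], [-76.62, 256.62], [0, 156.53], [-152.29, 152.29]. Speed limits (degrees/s): [136.94, 136.94, 159.86, 180, 180, 180].

## Interface

Orientations are given as [roll, pitch, yaw] about the fixed x, y, z axes, in that order (R = Rz(yaw) Ry(pitch) Rx(roll)).
In Python, from bench import sense, snapshot, hand_in, grip_depth gives the robot as it stands. The module is installed in compiled form; this text tells all that it offers.
- The arm moves only by the tool apply_moves, never from a script. Its argument "series" is text: rows parted by semicolons, each of 5 numbers parted by spaces: the shift along the tool's x, y, z each as a share of 0.3 m, from -1 to 1, then the turn about the tool's z as a share of 2 rad, from -1 to 1, then the gripper's target within -1 to 1 (shut at 1, half-way at 0, fully open at -1). In form: tx ty tz twist gripper; .... A call has 1 to 5 rows; each row shifts and turns the commanded pose from where the row before left it, along the tool's axes as they then stand; what a row does not reach is not made up. A row lasts 1/12 s, in which the tool goes at most 41.7 mm and 7.16 degrees, less where a joint would pass 70% of its speed; a pose out of reach is approached as far as the arm can. A call with a number of a shift or a turn outside -1 to 1 is refused whole. A call with a gripper value outside its range is refused whole. The fingers move at their own pace and stop on an object; "squeeze" is the grip in N (left out, the last holds). Time passes only in rows, so rows that do not move let the fingers close. It gives the time, the measured TCP pose, the force, the opening and the grip force at its end, in the units of the state.
- sense(): the state, without advancing time (a new reading comes with each control period).
- snapshot(name): name is "scene" or "top" or "wrist"; returns a dict with "frame" (480x640x3 uint8, blue, green, red), "depth" (480x640 float32, mm along the optical axis (not along the pixel's ray), 0 where there is no reading), "intrinsics" (3x3 intrinsics, pixels), "extrinsics" (4x4, takes a point from camera to world coordinates); the wrist camera has in their place "tool_from_camera" (4x4, takes a point from camera to tool coordinates, whose origin is the TCP and whose axes are the flange's). Camera axes: x right, y down, z forward; pixel columns grow to the right and rows downward; lengths in mm; the calibration is good to about 2 mm. The wrist camera is an equidistant fisheye: a pixel r from the principal point sees the ray r / f radians off the axis. A picture is of the moment at which its call begins: read the wrist's pose just before it.
- hand_in(): hands the job in; it is judged then, once.
The state is a dict: "time": time; "joint_pos": joint angles; "qd": joint speeds; "joint_efforts": joint torques, N m; "tool_pos": TCP position; "tcp_rot": TCP orientation; "ft_force": force on the tool from outside, world axes, zero at the start; "wrist_torque": the same for the moment, N m; "finger_gap": finger opening in mm; "grip_force": force on a finger pad.
Only numpy, scipy, OpenCV 4.12 (cv2) and the standard library are available. Lean on these libraries where they do the work, as an engineer would, in place of code of your own. Each camera call takes 0.05 s, during which the arm holds its last target. There are 200 camera calls.

## Task

Pull the grey parts tray all the way out from under the wooden ledge and take out the square aluminium bearing block. One end of it has a blind bore and the other end is solid: find the bore, turn the block so that the bore faces straight up, and finish while holding it like that, still and a good 10 cm clear above the black drip mat, so that its bush can be oiled. Leave the tray out with the steel collar in it, and leave the oil can and the polish tin where they stand.

Things in the scene. Friction and masses are not known exactly. Their poses are not given: they have to be found in the camera images.
- ledge: fixed wooden ledge (orange-brown board, 260 mm deep in x, 380 mm wide in y, 22 mm thick) on dark steel cheeks, a black boot fixed on the rear half of the board, boot top about 215 mm above the bench. Origin on the bench under the board's centre; +x points to its closed back, so the tray comes out along its -x, which faces the robot within about 0.2 rad. Board underside 66 mm, board top 88 mm above the bench, front edge at x = -130 mm
- tray (a joint): slide of the grey sheet-steel parts tray under the ledge: 0 = pushed in, 0.170 m = all the way out at its stop; it grows as the tray moves along the ledge's -x. It runs with about 2 N of friction and stays where it is left; at the start it is in or slightly ajar. The tray's floor is 12 mm above the bench, rims 10 mm high on the sides and back, front panel 6 mm thick with its top 34 mm above the bench, tray 320 mm wide, inside 240 mm deep
- tray_handle (a point): middle of the tray's pull: a round steel bar 10 mm thick and 100 mm long, level, parallel to the ledge's y axis, 27 mm above the bench, its centre line 42 mm in front of the tray's front panel and 63 mm in front of the ledge's front edge when the tray is in; it moves with the tray. Axes as the ledge's
- block: loose bearing block of bare aluminium, 80 mm long with a square 44 x 44 mm section, about 0.3 to 0.45 kg, lying on its side on the tray's floor in any direction. Its own x axis runs along its length and points out of the mouth of the blind bore; the bore (28 mm wide, 45 mm deep, thin bronze ring round the mouth) is in the +x end only, the -x end is solid and flat. Origin at the centre of its underside as it lies; z up as it lies
- block_mid (a point): centre of the bearing block, 40 mm from each end, 22 mm from each side face; axes as the block's
- block_mouth (a point): centre of the mouth of the block's bore, on its +x end face; axes as the block's
- collar: loose dark steel shaft collar, 48 mm across, 26 mm hole, 16 mm high, lying flat on the tray's floor at least 90 mm from the block's centre; stays in the tray. Origin at the centre of its underside
- drip_mat: black ribbed rubber drip mat fixed to the bench left or right of the ledge, 170 x 170 mm, 3 mm thick with a 6 mm high rim. Origin at the centre of its underside, axes along its sides
- cork_board: cork board fixed to the bench on the other side, 170 x 170 mm, 6 mm thick. Origin at the centre of its underside
- oil_can: loose red oil can with a thin brass spout on top, 62 mm across, 115 mm high, standing on the cork board. Origin at the centre of its underside
- polish_tin: loose black and yellow shoe polish tin, 74 mm across, 25 mm high, on the cork board. Origin at the centre of its underside
Things that resemble listed ones, but are neither listed nor needed, are in the scene too. There is more than one size of the oil_can; the job needs the smaller.

How it is judged:
By the outcome, as a careful person would: the job done as asked, in the order asked, and still so for the second after the job is handed in, while the arm keeps its last pose, push and grip.
It also fails if it takes over 48 s, if anything falls off the work surface, if the arm or the gripper's body presses on something with over 40 N, if the wrist force passes 120 N, or if a joint passes its speed limit or range.

## Working session

There is one attempt and no reset: what is moved stays moved. The work goes in short steps, Python scripts to look and compute and a tool call to move; the robot and the scene stay as the last step left them, time stands still between calls to the robot, and variables do not carry over. Pictures are saved under pics/ and viewed, at most 10 in all, crops included, and the job is handed in when it is done.

Besides the shell and the picture viewer there is one more tool, called in YAML: its name, and indented under it one key for each argument. apply_moves: Moves the arm, as the interface text tells. Its arguments: {"type":"object","properties":{"series":{"type":"string"},"squeeze":{"type":"number"}},"required":["series"]}

```bash
mkdir -p pics; cat > h.py <<'E'
import numpy as np, cv2
from bench import sense, snapshot, hand_in, grip_depth
def ray(s,u,v):
    K=s["intrinsics"];T=s["extrinsics"]
    d=T[:3,:3]@np.linalg.solve(K,[u,v,1.]);return T[:3,3],d
def onz(s,u,v,z):
    o,d=ray(s,u,v);return o+d*(z-o[2])/d[2]
def pts(s):
    K=s["intrinsics"];T=s["extrinsics"];D=s["depth"];v,u=np.indices(D.shape)
    P=np.stack([(u-K[0,2])/K[0,0]*D,(v-K[1,2])/K[1,1]*D,D],-1)
    return P@T[:3,:3].T+T[:3,3]
E
python3 - <<'E'
from h import *
import pickle
print(grip_depth if not callable(grip_depth) else grip_depth()); print(sense())
for n in("scene","top"):
    s=snapshot(n); pickle.dump(s,open(n+".pkl","wb")); cv2.imwrite(f"pics/{n}0.png",s["frame"]); print(n,s["intrinsics"].tolist(),s["extrinsics"].round(3).tolist())
E
```

```text
18.700000000000003
{'time': 0.0, 'joint_pos': array([ 7.17677655e+01,  7.51376461e+00,  8.53299941e+01,  1.01699684e-03,
        8.72612870e+01, -4.89415415e+00]), 'qd': array([ 0.02928554,  0.05541292, -0.05686562,  0.01604948,  0.04112913,
       -0.07753998]), 'joint_efforts': array([ 1.04425057e-03, -5.69403827e+01, -5.00541973e+01,  6.04860520e-05,
        1.52332813e-02,  1.53094241e-06]), 'tool_pos': array([138.22821079, 583.29494816, 230.25158452]), 'tcp_rot': array([-1.79895424e+02, -9.97404433e-03,  1.66661861e+02]), 'ft_force': array([-0.07151635, -0.91872017,  0.67712002]), 'wrist_torque': array([-0.02356269,  0.04937708, -0.05207709]), 'grip_force': 0.0, 'finger_gap': 85.03992627362695}
scene [[509.46969553116656, 0.0, 319.65198722998247], [0.0, 509.46969553116656, 231.92929102543636], [0.0, 0.0, 1.0]] [[0.962, 0.225, -0.157, 757.525], [0.274, -0.772, 0.574, -764.311], [0.008, -0.595, -0.804, 1113.774], [0.0, 0.0, 0.0, 1.0]]
top [[524.4885724267097, 0.0, 320.82998557015526], [0.0, 524.4885724267097, 243.42514073097945], [0.0, 0.0, 1.0]] [[0.025, -0.987, 0.156, 356.124], [-1.0, -0.024, 0.008, -9.213], [-0.005, -0.157, -0.988, 1159.662], [0.0, 0.0, 0.0, 1.0]]
```

View pics/top0.png

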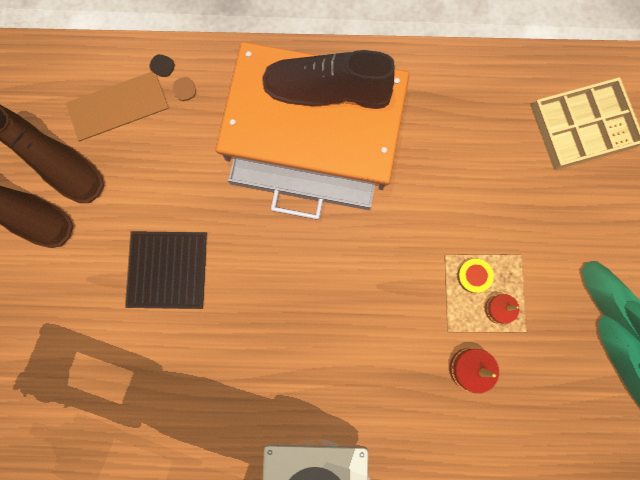

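View pics/scene0.png

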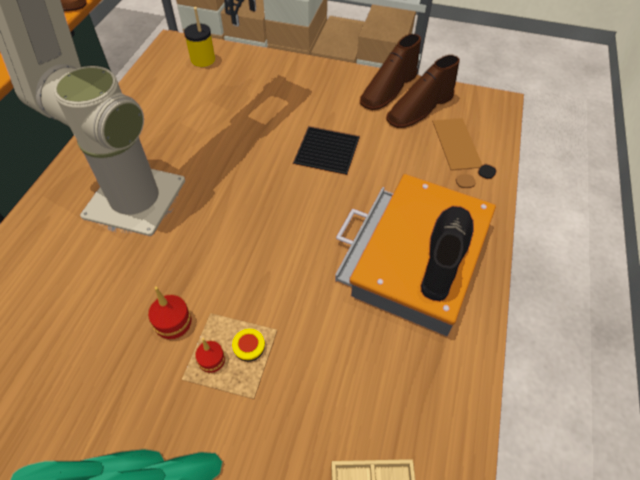

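The top view shows the tray ajar, with the pull bar from about (273,209) to (320,217), the board corners at (242,44), (408,73), (389,184) and (217,152), and the mat at (167,270). There are two red cans: the small one on the cork at (503,308), which is the one meant, and a big one at (475,370). Neither needs touching.

```bash
python3 - <<'E'
from h import *
import pickle
s=pickle.load(open("top.pkl","rb"));f=s["frame"]
hsv=cv2.cvtColor(f,cv2.COLOR_BGR2HSV)
# board
P=pts(s)
m=((P[...,2]>78)&(P[...,2]<100)&(hsv[...,1]>150)).astype(np.uint8)
m[:, :200]=0; m[:,420:]=0
c=max(cv2.findContours(m,0,2)[0],key=cv2.contourArea)
w=np.array([onz(s,*p[0],88)[:2] for p in c],np.float32)
print("board",cv2.minAreaRect(w))
# bar: low saturation in the handle window
m2=np.zeros(m.shape,np.uint8); m2[180:225,262:332]=(hsv[180:225,262:332,1]<90)
v,u=np.nonzero(m2)
q=np.array([onz(s,a,b,27)[:2] for a,b in zip(u,v)])
print(cv2.imwrite("pics/crop1.png",cv2.resize(np.hstack([f[140:230,210:410],cv2.cvtColor(m2[140:230,210:410]*255,8)]),None,fx=2,fy=4,interpolation=0)))
for col in range(268,328,6):
    r=np.nonzero(m2[195:225,col])[0]+195
    if len(r): print(col,r.min(),r.max(),onz(s,col,r.max(),27).round(1)[:2])
mm=(f.max(2)<70).astype(np.uint8);mm[:,:110]=0;mm[:,220:]=0;mm[:215]=0;mm[320:]=0
v,u=np.nonzero(mm);print("mat",onz(s,u.mean(),v.mean(),3))
E
```

```text
board ((813.6367797851562, 24.57525634765625), (377.5013732910156, 260.4343566894531), 80.41544342041016)
True
274 195 210 [607.7 105.8]
280 208 212 [603.5  92.4]
286 209 213 [601.5  79.1]
292 195 214 [599.6  65.8]
298 195 215 [597.7  52.4]
304 195 216 [595.7  39.1]
310 195 217 [593.8  25.9]
316 195 218 [591.9  12.6]
322 195 203 [6.261e+02 2.000e-01]
mat [470.80896983 353.33138462   3.        ]
```

View pics/crop1.png

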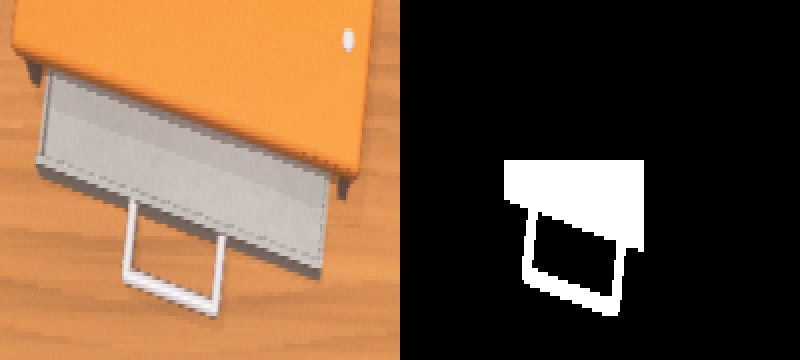

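The mask confirms the pull. The ledge yaw is about -9°, the handle centre is about (602,56) and the tray is about 21 mm ajar. I'll turn the tool so that it closes along the ledge's x, then go above the bar.

apply_moves:
  series: "0 0 0 0.0624 0.3;0 0 0 0.0624 0.3;0 0 0 0.0624 0.3;0 0 0 0.0624 0.3;0 0 0 0.0624 0.3"
  squeeze: 40

```text
time: 0.52
tool_pos: [138.3, 583.5, 230.6]
tcp_rot: [-179.9, 0.0, 130.6]
ft_force: [-0.7, 0.4, -0.3]
finger_gap: 30.1
grip_force: 0.0
```

apply_moves:
  series: "0 0 0 0.0624 0.3;0 0 0 0.0624 0.3;0 0 0 0.0624 0.3;0 0 0 0.0624 0.3;0 0 0 0.0624 0.3"

```text
time: 0.93
tool_pos: [138.3, 583.5, 230.6]
tcp_rot: [-180.0, 0.1, 94.8]
ft_force: [0.4, -0.0, -0.5]
finger_gap: 29.8
grip_force: 0.0
```

apply_moves:
  series: "0 0 0 0.0624 0.3;0 0 0 0.0624 0.3;-0.0826 0.1004 0 0 0.3;-0.0826 0.1004 0 0 0.3;-0.0826 0.1004 0 0 0.3"

```text
time: 1.35
tool_pos: [215.9, 494.8, 230.4]
tcp_rot: [-180.0, 0.1, 81.0]
ft_force: [-0.1, 0.1, 0.6]
finger_gap: 29.9
grip_force: 0.0
```

apply_moves:
  series: "-0.0826 0.1004 0 0 0.3;-0.0826 0.1004 0 0 0.3;-0.0826 0.1004 0 0 0.3;-0.0826 0.1004 0 0 0.3;-0.0826 0.1004 0 0 0.3"

```text
time: 1.77
tool_pos: [345.4, 348.1, 231.0]
tcp_rot: [-180.0, 0.0, 80.9]
ft_force: [0.6, 0.6, 0.8]
finger_gap: 30.0
grip_force: 0.0
```

apply_moves:
  series: "-0.0826 0.1004 0 0 0.3;-0.0826 0.1004 0 0 0.3;-0.0826 0.1004 0 0 0.3;-0.0826 0.1004 0 0 0.3;-0.0826 0.1004 0 0 0.3"

```text
time: 2.18
tool_pos: [474.5, 201.8, 231.0]
tcp_rot: [-180.0, 0.0, 80.9]
ft_force: [0.9, 0.7, -0.3]
finger_gap: 29.8
grip_force: 0.0
```

apply_moves:
  series: "-0.0826 0.1004 0 0 0.3;-0.0826 0.1004 0 0 0.3;-0.0826 0.1004 0 0 0.3;0 0 0 0 0.3;0 0 0 0 0.3"

```text
time: 2.6
tool_pos: [551.7, 113.8, 230.3]
tcp_rot: [-179.9, 0.0, 80.7]
ft_force: [-0.3, 0.1, -0.4]
finger_gap: 29.8
grip_force: 0.0
```

apply_moves:
  series: "-0.0826 0.1004 0 0 0.3;-0.0826 0.1004 0 0 0.3;0 0 0.12 0 0.3;0 0 0.12 0 0.3;0 0 0.12 0 0.3"

```text
time: 3.02
tool_pos: [603.0, 57.9, 122.6]
tcp_rot: [179.9, -0.0, 80.9]
ft_force: [-0.1, 0.8, -0.2]
finger_gap: 29.9
grip_force: 0.0
```

```bash
python3 - <<'E'
from h import *
import pickle
p=sense();s=snapshot("wrist");pickle.dump((p,s),open("w1.pkl","wb"));cv2.imwrite("pics/w1.png",s["frame"])
print(p["tool_pos"],p["tcp_rot"],s["intrinsics"].tolist(),s["tool_from_camera"].round(3).tolist())
t=snapshot("top");f=t["frame"];print(onz(t,297,213,27))
E
```

```text
[602.98914071  57.90610576 122.59290694] [ 1.79921536e+02 -3.83667010e-02  8.08566663e+01] [[371.64829954431775, 0.0, 320.97791719068044], [0.0, 371.64829954431775, 240.68038687340314], [0.0, 0.0, 1.0]] [[0.0, -0.963, -0.268, 68.747], [1.0, 0.0, 0.0, -0.543], [-0.0, -0.268, 0.963, -142.435], [0.0, 0.0, 0.0, 1.0]]
[602.11590576  54.80051974  27.        ]
```

View pics/w1.png

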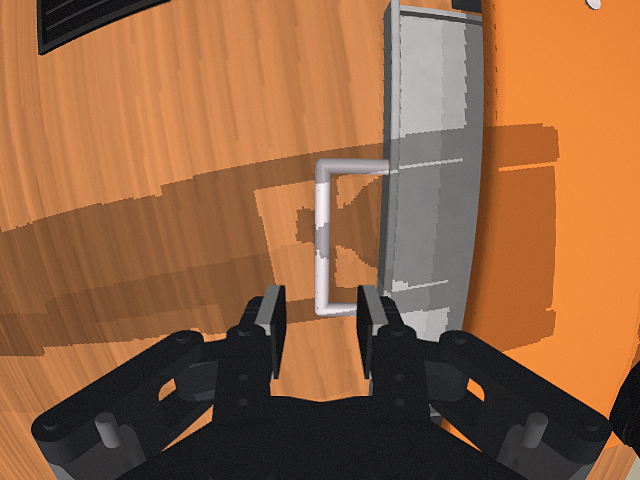

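The wrist view shows the bar at u=322, v=165–308, midway between the fingers and parallel to the pads. I'll go down, grip and start pulling.

apply_moves:
  series: "0 0 0.12 0 0.3;0 0 0.12 0 0.3;0 0 0.12 0 0.3;0 0 0 0 1;0 0 0 0 1"
  squeeze: 40

```text
time: 3.53
tool_pos: [600.9, 58.1, 14.7]
tcp_rot: [-179.7, 0.0, 80.9]
ft_force: [5.6, 1.2, -40.4]
finger_gap: 8.3
grip_force: 38.5
```

apply_moves:
  series: "0 0 0 0 1;0 0 0 0 1;0 -0.02 0 0 1;0 -0.04 0 0 1;0 -0.04 0 0 1"

```text
time: 3.95
tool_pos: [571.6, 63.0, 15.0]
tcp_rot: [-179.8, -0.0, 80.9]
ft_force: [3.1, 3.7, -27.9]
finger_gap: 8.5
grip_force: 40.1
```

apply_moves:
  series: "0 -0.05 0 0 1;0 -0.05 0 0 1;0 -0.05 0 0 1;0 -0.05 0 0 1;0 -0.05 0 0 1"

```text
time: 4.37
tool_pos: [496.9, 75.6, 15.1]
tcp_rot: [-179.8, -0.1, 80.9]
ft_force: [3.2, 7.7, -30.4]
finger_gap: 7.9
grip_force: 39.7
```

apply_moves:
  series: "0 -0.05 0 0 1;0 -0.04 0 0 1;0 -0.02 0 0 1;0 -0.01 0 0 1;0 -0.01 0 0 1"

```text
time: 4.78
tool_pos: [459.6, 81.9, 15.2]
tcp_rot: [-180.0, -0.1, 80.9]
ft_force: [21.4, 6.6, -52.2]
finger_gap: 8.5
grip_force: 38.0
```

apply_moves:
  series: "0 -0.007 0 0 1;0 0 0 0 1"

```text
time: 4.95
tool_pos: [459.6, 81.5, 15.9]
tcp_rot: [179.8, -0.1, 80.9]
ft_force: [16.8, 4.9, -42.7]
finger_gap: 8.1
grip_force: 38.5
```

apply_moves:
  series: "0 -0.008 0 0 1;0 0 0 0 1"

```text
time: 5.12
tool_pos: [459.5, 81.5, 16.2]
tcp_rot: [179.5, -0.1, 80.9]
ft_force: [28.6, 3.8, -53.4]
finger_gap: 8.2
grip_force: 38.3
```

apply_moves:
  series: "0 0.015 0 0 0.3;0 0 0 0 0.3;0 0 -0.06 0 0.3;0 0 -0.13 0 0.3;0 0 -0.13 0 0.3"

```text
time: 5.53
tool_pos: [460.3, 80.4, 114.5]
tcp_rot: [180.0, -0.0, 80.9]
ft_force: [1.8, -0.5, 0.9]
finger_gap: 29.7
grip_force: 0.0
```

apply_moves:
  series: "0 0 -0.13 0 0.3;0 0 -0.13 0 0.3;0 0.1 -0.1 0 -1;0 0.13 -0.05 0 -1;0 0 0 0 -1"

```text
time: 5.95
tool_pos: [535.4, 68.6, 241.7]
tcp_rot: [179.3, -0.1, 80.8]
ft_force: [-0.2, -1.3, -1.2]
finger_gap: 65.3
grip_force: 0.0
```

```bash
python3 - <<'E'
from h import *
import pickle
p=sense();s=snapshot("wrist");t=snapshot("top");c=snapshot("scene");pickle.dump((p,s,t,c),open("w2.pkl","wb"))
cv2.imwrite("pics/w2.png",np.hstack([cv2.resize(s["frame"],(400,300)),cv2.resize(t["frame"][140:380,160:480],(400,300))]))
print(p["tool_pos"],p["tcp_rot"])
E
```

```text
[535.37965357  68.58814358 241.6500646 ] [ 1.79265927e+02 -1.10936860e-01  8.08222278e+01]
```

View pics/w2.png

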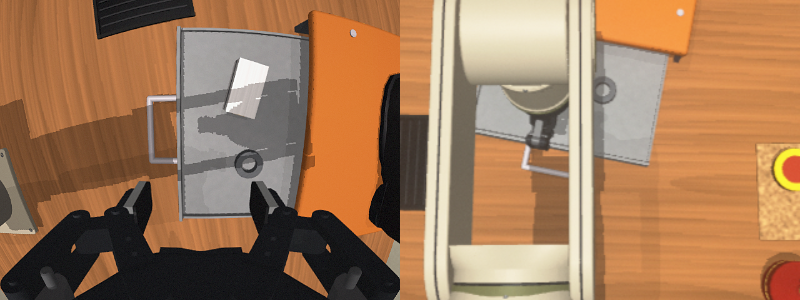

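The wrist view (left half, shown at 0.625 scale) shows the tray out, the block centred near full-image (392,141) and the collar near (398,262). I'll measure the block and enlarge a crop of it to look for the bore.

```bash
cat >> h.py <<'E'
from scipy.spatial.transform import Rotation as Ro
def wpts(p,s):
    "world points of every wrist pixel (fisheye)"
    K=s["intrinsics"];D=s["depth"].astype(float);v,u=np.indices(D.shape)
    x=(u-K[0,2])/K[0,0];y=(v-K[1,2])/K[1,1];r=np.hypot(x,y)+1e-9
    P=np.stack([np.tan(r)*x/r*D,np.tan(r)*y/r*D,D],-1)
    T=s["tool_from_camera"];P=P@T[:3,:3].T+T[:3,3]
    return P@Ro.from_euler("xyz",p["tcp_rot"],degrees=True).as_matrix().T+p["tool_pos"]
E
python3 - <<'E'
from h import *
import pickle
p,s,t,c=pickle.load(open("w2.pkl","rb"))
P=wpts(p,s);f=s["frame"]
for n,lo,hi,box in(("block",46,66,(60,230,330,460)),("collar",20,36,(220,300,360,440))):
    m=np.zeros(f.shape[:2],np.uint8);a,b,cc,d=box
    m[a:b,cc:d]=((P[...,2]>lo)&(P[...,2]<hi))[a:b,cc:d]
    k=max(cv2.findContours(m,0,2)[0],key=cv2.contourArea);m2=cv2.drawContours(np.zeros_like(m),[k],-1,1,-1)*m
    q=P[m2>0];print(n,q.mean(0),cv2.minAreaRect(q[:,:2].astype(np.float32)),q[:,2].min(),q[:,2].max(),cv2.boundingRect(k))
cv2.imwrite("pics/c2.png",np.hstack([cv2.resize(f[70:220,330:460],(400,460),interpolation=2),cv2.resize(c["frame"][160:310,300:430],(400,460),interpolation=2)]))
E
```

```text
block [612.7482777  126.16824981  55.6992012 ] ((613.5382690429688, 125.64268493652344), (81.21778106689453, 45.05058670043945), 66.32777404785156) 46.03446135638137 58.187400041381835 (359, 92, 71, 99)
collar [608.01544539   2.25804068  27.23798708] ((608.6549072265625, 1.4081172943115234), (46.26375961303711, 47.62372589111328), 80.9651107788086) 20.0379446548649 30.07349929000651 (376, 240, 46, 45)
```

View pics/c2.png

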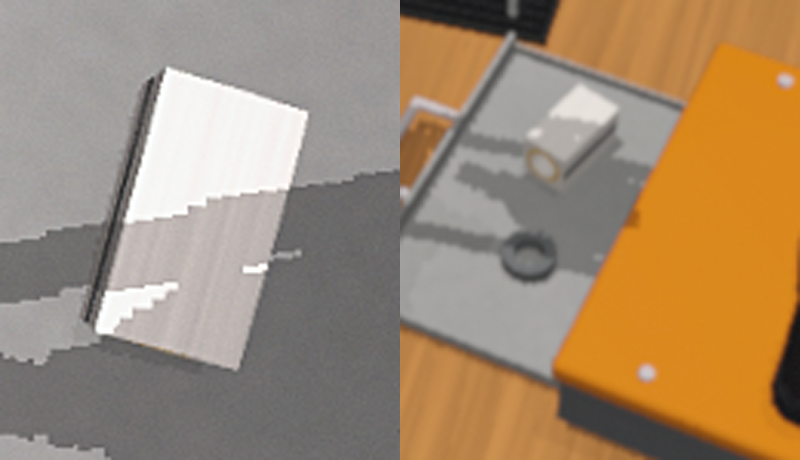

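The bore is visible in the scene crop at about (543,162) in the picture. It is the bronze ring in the end facing -y, towards the collar; the wrist crop shows a bronze sliver at the same end. The block centre is about (613,126) with its axis at 66°, so the bore points at -114°. I'll grip about 28 mm from centre towards the bore.

apply_moves:
  series: "0 0 0 0.0624 -1;0 0 0 0.0624 -1;0.093 0.081 0 0.002 -1;0.093 0.081 0 0 -1;0 0 0.1 0 -1"
  squeeze: 20

```text
time: 6.52
tool_pos: [601.9, 103.8, 211.4]
tcp_rot: [179.3, -0.5, 66.4]
ft_force: [1.5, -0.5, 1.3]
finger_gap: 85.3
grip_force: 0.0
```

apply_moves:
  series: "0 0 0.12 0 -1;0 0 0.12 0 -1;0 0 0.07 0 -1;0 0 0 0 -1"

```text
time: 6.85
tool_pos: [589.6, 101.1, 105.1]
tcp_rot: [-179.5, 0.3, 66.4]
ft_force: [-1.2, -0.3, -1.2]
finger_gap: 85.1
grip_force: 0.0
```

```bash
python3 - <<'E'
from h import *
import pickle
p=sense();s=snapshot("wrist");pickle.dump((p,s),open("w3.pkl","wb"));cv2.imwrite("pics/w3.png",s["frame"])
print(p["tool_pos"],p["tcp_rot"])
P=wpts(p,s);m=((P[...,2]>48)&(P[...,2]<62)&(np.hypot(P[...,0]-613,P[...,1]-126)<60)).astype(np.uint8)
k=max(cv2.findContours(m,0,2)[0],key=cv2.contourArea);m2=cv2.drawContours(np.zeros_like(m),[k],-1,1,-1)*m
q=P[m2>0];r=cv2.minAreaRect(q[:,:2].astype(np.float32));print(r,np.median(q[:,2]),cv2.boundingRect(k))
y=np.radians(p["tcp_rot"][2]);A=np.array([[np.cos(y),np.sin(y)],[np.sin(y),-np.cos(y)]])
t=(q[:,:2]-p["tool_pos"][:2])@A.T;print("tool-frame extents",np.percentile(t,[1,50,99],axis=0))
E
```

```text
[589.57890696 101.08524715 105.05008642] [-179.48138992    0.27379877   66.35665906]
((613.9490356445312, 126.06709289550781), (80.20610046386719, 44.558937072753906), 66.49046325683594) 55.873253203763085 (304, 132, 87, 148)
tool-frame extents [[-6.27578137 -9.46758768]
 [35.09914393 11.89850156]
 [71.96064445 33.5618302 ]]
```

View pics/w3.png

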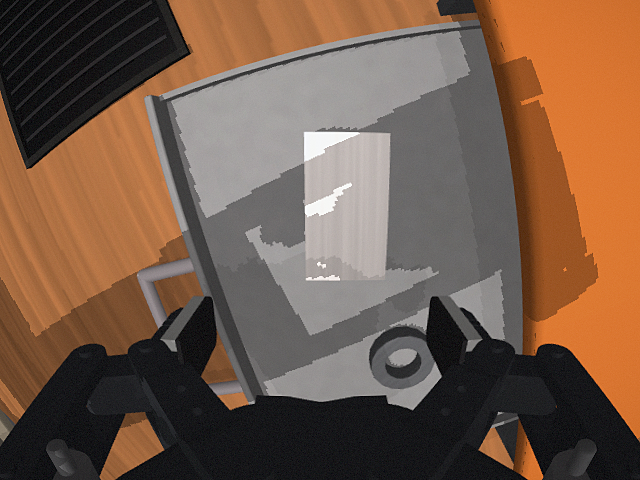

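The near view shows the block at columns 304–390 and rows 132–280, parallel to the tool x axis, with the collar at (400,358) clear of the fingers. I'll let the arm settle before correcting.

apply_moves:
  series: "0 0 0 0 -1;0 0 0 0 -1;0 0 0 0 -1"

```text
time: 7.15
tool_pos: [596.7, 101.3, 114.1]
tcp_rot: [179.8, -0.1, 66.3]
ft_force: [0.7, -0.1, 0.2]
finger_gap: 85.3
grip_force: 0.0
```

apply_moves:
  series: "0.005 0.019 0.06 0 -1;0 0 0.06 0 -1;0 0 0.06 0 -1;0 0 0.06 0 -1;0 0 0 0 -1"

```text
time: 7.57
tool_pos: [599.0, 99.9, 36.3]
tcp_rot: [-179.8, 0.1, 66.3]
ft_force: [-1.5, -0.2, -0.8]
finger_gap: 85.4
grip_force: 0.0
```

apply_moves:
  series: "0 0 0 0 -1;0 0 0 0 -1"

```text
time: 7.73
tool_pos: [602.1, 100.3, 40.8]
tcp_rot: [179.9, -0.1, 66.3]
ft_force: [-0.3, 0.5, -0.2]
finger_gap: 85.4
grip_force: 0.0
```

apply_moves:
  series: "0 0 0.04 0 -1;0 0 0.03 0 -1;0 0 0.02 0 -1;0 0 0 0 -1;0 0 0 0 -1"

```text
time: 8.15
tool_pos: [600.0, 100.1, 10.8]
tcp_rot: [-179.9, 0.0, 66.3]
ft_force: [0.1, -0.3, 0.1]
finger_gap: 85.3
grip_force: 0.0
```

apply_moves:
  series: "0 0 0 0 1;0 0 0 0 1;0 0 0 0 1;0 0 0 0 1;0 0 0 0 1"
  squeeze: 20

```text
time: 8.57
tool_pos: [601.5, 100.1, 12.4]
tcp_rot: [179.9, -0.0, 66.3]
ft_force: [1.4, -1.2, 2.7]
finger_gap: 44.0
grip_force: 22.1
```

apply_moves:
  series: "0 0 -0.04 0 1;0 0 -0.06 0 1;0 0 -0.08 0 1;0 0 -0.08 0 1;0 0 -0.08 0 1"

```text
time: 8.98
tool_pos: [599.9, 100.1, 114.7]
tcp_rot: [-179.9, 0.0, 66.3]
ft_force: [1.4, 0.8, -3.1]
finger_gap: 43.7
grip_force: 21.5
```

apply_moves:
  series: "0 0 -0.08 0 1;0 0 -0.06 0 1;0 0 0 0 1;0 0 0 0 1;0 0 0 0 1"

```text
time: 9.4
tool_pos: [599.7, 100.1, 154.2]
tcp_rot: [-179.9, 0.1, 66.3]
ft_force: [-0.7, 0.0, -2.8]
finger_gap: 44.4
grip_force: 21.5
```

```bash
python3 - <<'E'
from h import *
import pickle
p=sense();s=snapshot("wrist");c=snapshot("scene");pickle.dump((p,s,c),open("w4.pkl","wb"))
cv2.imwrite("pics/w4.png",np.hstack([cv2.resize(s["frame"][200:440,160:480],(400,300)),cv2.resize(c["frame"][40:280,240:560],(400,300))]))
print(p["tool_pos"],p["tcp_rot"],p["finger_gap"],p["ft_force"],p["wrist_torque"])
E
```

```text
[599.73119079 100.07373447 154.17121213] [-1.79883151e+02  6.16606642e-02  6.63286823e+01] 44.36880098539038 [-0.74508099  0.03363893 -2.77725161] [-0.05764496  0.03577742  0.01083077]
```

View pics/w4.png

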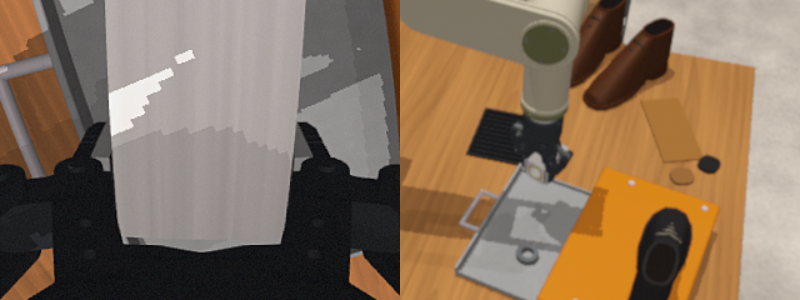

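The block is lifted and still level in the pads (left half). The right half shows the tray out with the collar in it. I'll carry it over open bench, then loosen the grip there so that the heavy end swings down.

apply_moves:
  series: "-0.01 -0.05 0 0 1;-0.02 -0.105 0 0 1;-0.02 -0.105 0 0 1;-0.02 -0.105 0 0 1;-0.02 -0.105 0 0 1"

```text
time: 9.92
tool_pos: [458.3, 132.0, 153.6]
tcp_rot: [-179.8, 0.1, 66.3]
ft_force: [-0.8, 0.7, -2.3]
finger_gap: 43.9
grip_force: 21.5
```

apply_moves:
  series: "-0.02 -0.105 0 0 1;-0.02 -0.105 0 0 1;-0.012 -0.06 0 0 1;0 0 0.06 0 1;0 0 0.08 0 1"

```text
time: 10.33
tool_pos: [380.6, 151.0, 114.3]
tcp_rot: [179.8, -0.1, 66.4]
ft_force: [0.2, 0.2, -3.5]
finger_gap: 43.9
grip_force: 21.8
```

apply_moves:
  series: "0 0 0.08 0 1;0 0 0.06 0 1;0 0 0.04 0 1;0 0 0 0 1;0 0 0 0 1"

```text
time: 10.75
tool_pos: [378.8, 149.9, 58.3]
tcp_rot: [-179.8, 0.1, 66.3]
ft_force: [0.8, -0.5, -1.9]
finger_gap: 44.0
grip_force: 21.9
```

```bash
cat > look.py <<'E'
from h import *
p=sense();s=snapshot("wrist");P=wpts(p,s)
y=np.radians(p["tcp_rot"][2]);A=np.array([[np.cos(y),np.sin(y),0],[np.sin(y),-np.cos(y),0],[0,0,1]])
t=(P-p["tool_pos"])@A.T   # tool x, tool y, height above TCP
m=(abs(t[...,1])<14)&(t[...,0]>-40)&(t[...,0]<110)&(P[...,2]>8)&(s["depth"]>0)
q=t[m]
print({k:np.round(p[k],1) for k in("time","tool_pos","tcp_rot","finger_gap","grip_force","ft_force")})
for a in range(-40,110,10):   # profile along tool x
    z=q[(q[:,0]>=a)&(q[:,0]<a+10),2]
    if len(z)>5: print(a,len(z),np.percentile(z,[5,50,95]).round(1))
E
python3 look.py
```

```text
{'time': np.float64(10.8), 'tool_pos': array([378.8, 149.9,  58.3]), 'tcp_rot': array([-1.798e+02,  1.000e-01,  6.630e+01]), 'finger_gap': np.float64(44.0), 'grip_force': np.float64(21.9), 'ft_force': array([ 0.8, -0.5, -1.9])}
-20 139 [42.4 43.3 44. ]
-10 2085 [42.7 43.5 44.4]
0 2392 [42.6 43.5 44.4]
10 11990 [43.  83.8 98.3]
20 6072 [ 42.7  91.6 102.9]
30 3308 [42.4 43.3 44.3]
40 3582 [42.3 43.3 44.3]
50 3794 [42.2 43.2 44.2]
60 3635 [42.2 43.2 44.2]
```

The block is level in the grip. I'll try a softer hold by setting a gripper target close to its width.

apply_moves:
  series: "0 0 0 0 0.1;0 0 0 0 0.03"

```text
time: 10.97
tool_pos: [381.2, 150.5, 60.8]
tcp_rot: [179.9, -0.1, 66.3]
ft_force: [-0.5, 1.0, -3.1]
finger_gap: 44.0
grip_force: 21.9
```

apply_moves:
  series: "0 0 0 0 -0.01;0 0 0 0 -0.01"

```text
time: 11.13
tool_pos: [380.9, 150.4, 60.4]
tcp_rot: [179.9, -0.0, 66.3]
ft_force: [-0.0, 0.7, -2.4]
finger_gap: 43.7
grip_force: 21.9
```

```bash
python3 look.py
```

```text
{'time': np.float64(11.1), 'tool_pos': array([380.9, 150.4,  60.4]), 'tcp_rot': array([179.9,  -0. ,  66.3]), 'finger_gap': np.float64(43.7), 'grip_force': np.float64(21.9), 'ft_force': array([-0. ,  0.7, -2.4])}
-20 173 [42.5 43.3 44.1]
-10 2081 [42.6 43.5 44.4]
0 2386 [42.6 43.5 44.5]
10 12603 [43.1 84.5 99.5]
20 5495 [ 42.7  44.2 102.9]
30 3305 [42.5 43.4 44.4]
40 3576 [42.4 43.4 44.4]
50 3790 [42.4 43.4 44.4]
60 3589 [42.4 43.4 44.4]
```

The grip is force-limited, so loosening would only drop the block. Instead I'll tip it by pushing the lower half of its solid end against the ledge board's front edge, with the grip axis higher than the edge, and rising. First I'll raise it, turn the solid end towards the ledge and go near the edge.

apply_moves:
  series: "0 0 -0.06 0.03 1;0 0 -0.08 0.0624 1;0 0 -0.08 0.0624 1;0 0 -0.05 0.0624 1;0 0 0 0.0624 1"

```text
time: 11.6
tool_pos: [382.9, 150.9, 145.1]
tcp_rot: [179.9, -0.4, 33.9]
ft_force: [0.2, -0.5, -3.1]
finger_gap: 44.0
grip_force: 22.0
```

apply_moves:
  series: "0 0 0 0.0624 1;0 0 0 0.0624 1;0 0 0 0.0624 1;0 0 0 0.0624 1;0 0 0 0.0624 1"

```text
time: 12.02
tool_pos: [380.3, 150.3, 140.9]
tcp_rot: [-180.0, -0.0, -1.8]
ft_force: [-0.1, -0.4, -3.1]
finger_gap: 43.7
grip_force: 21.9
```

apply_moves:
  series: "0 0 0 0.0624 1;0.06 0.01 0 0.005 1;0.1 0.012 0 0 1;0.1 0.012 0 0 1;0.1 0.012 0 0 1"

```text
time: 12.43
tool_pos: [486.1, 119.3, 140.9]
tcp_rot: [-180.0, -0.0, -9.2]
ft_force: [-0.1, 1.0, -1.7]
finger_gap: 43.9
grip_force: 21.9
```

apply_moves:
  series: "0.1 0.012 0 0 1;0.1 0.012 0 0 1;0.1 0.012 0 0 1;0.06 0 0 0 1;0 0 0 0 1"

```text
time: 12.85
tool_pos: [592.7, 90.4, 140.6]
tcp_rot: [-180.0, -0.1, -9.3]
ft_force: [0.5, -0.2, -2.2]
finger_gap: 44.0
grip_force: 22.0
```

apply_moves:
  series: "0 0 0 0 1;0 0 0 0 1;0 0 0 0 1"

```text
time: 13.1
tool_pos: [588.8, 92.0, 140.5]
tcp_rot: [180.0, 0.0, -9.2]
ft_force: [0.3, -0.5, -3.3]
finger_gap: 43.9
grip_force: 22.0
```

```bash
python3 look.py; python3 - <<'E'
from h import *
p=sense();s=snapshot("wrist");P=wpts(p,s)
hsv=cv2.cvtColor(s["frame"],cv2.COLOR_BGR2HSV)
m=(P[...,2]>80)&(P[...,2]<96)&(hsv[...,1]>150)&(P[...,0]>620)
y=np.radians(p["tcp_rot"][2]);a=np.array([np.cos(y),np.sin(y)]);b=np.array([np.sin(y),-np.cos(y)])
d=P[m][:,:2]-p["tool_pos"][:2];t=np.c_[d@a,d@b]
for k in range(-120,150,30):
    q=t[(abs(t[:,1]-k)<8)]
    if len(q)>20: print(k,q[:,0].min().round(1),np.percentile(q[:,0],1).round(1))
print(np.median(P[m][:,2]))
E
```

```text
{'time': np.float64(13.1), 'tool_pos': array([588.8,  92. , 140.5]), 'tcp_rot': array([180. ,   0. ,  -9.2]), 'finger_gap': np.float64(43.9), 'grip_force': np.float64(22.0), 'ft_force': array([ 0.3, -0.5, -3.3])}
-20 430 [42.5 43.4 44.1]
-10 2112 [42.5 43.4 44.3]
0 4253 [42.6 44.  93.5]
10 13217 [ 43.   88.3 102.3]
20 3142 [42.4 43.3 44.5]
30 3354 [42.3 43.3 44.3]
40 3614 [42.3 43.3 44.3]
50 3810 [42.3 43.2 44.2]
60 3075 [42.1 43.2 44.2]
70 543 [-129.7 -128.6 -127.6]
80 544 [-129.9 -128.7 -127.4]
90 508 [-129.9 -128.7 -127.6]
100 1092 [-129.6  -67.7  -53.9]
-120 107.4 108.0
-90 107.2 107.7
-60 106.9 107.4
-30 106.7 107.2
0 106.6 106.9
30 106.3 106.7
60 106.2 106.6
90 105.9 106.4
120 105.8 106.2
87.71083714494642
```

apply_moves:
  series: "0 0 0.06 0 1;0 0 0.08 0 1;0 0 0.063 0 1;0.05 0 0 0 1;0.05 0 0 0 1"

```text
time: 13.62
tool_pos: [616.9, 87.3, 77.5]
tcp_rot: [179.9, 0.3, -9.1]
ft_force: [0.3, 0.1, -2.3]
finger_gap: 44.2
grip_force: 21.9
```

apply_moves:
  series: "0.015 0 0 0 1;0 0 0 0 1;0 0 0 0 1"

```text
time: 13.87
tool_pos: [623.5, 86.3, 80.2]
tcp_rot: [-180.0, -0.0, -9.2]
ft_force: [0.0, 0.6, -2.6]
finger_gap: 44.0
grip_force: 22.0
```

apply_moves:
  series: "0.016 0 0 0 1;0.008 0 0 0 1;0 0 0 0 1"

```text
time: 14.12
tool_pos: [627.8, 85.1, 79.1]
tcp_rot: [179.9, 0.4, -9.2]
ft_force: [-13.2, 0.7, 2.6]
finger_gap: 43.9
grip_force: 22.8
```

Contact at 13 N. Now the tipping arc, rising with a light push.

apply_moves:
  series: "0.005 0 -0.02 0 1;0.01 0 -0.03 0 1;0.015 0 -0.03 0 1;0.018 0 -0.027 0 1;0.02 0 -0.025 0 1"

```text
time: 14.53
tool_pos: [652.4, 81.8, 121.4]
tcp_rot: [-180.0, -0.1, -9.2]
ft_force: [-0.3, 0.3, -2.7]
finger_gap: 44.0
grip_force: 21.9
```

```bash
python3 look.py
```

```text
{'time': np.float64(14.5), 'tool_pos': array([652.4,  81.8, 121.4]), 'tcp_rot': array([-1.8e+02, -1.0e-01, -9.2e+00]), 'finger_gap': np.float64(44.0), 'grip_force': np.float64(21.9), 'ft_force': array([-0.3,  0.3, -2.7])}
-10 1796 [42.8 44.5 46.1]
0 6102 [39.  72.8 94.9]
10 12312 [ 35.   88.3 102.5]
20 2998 [29.5 31.9 34.2]
30 2905 [25.  27.4 29.7]
40 2761 [20.6 22.9 25.2]
50 2576 [16.  18.4 20.7]
60 1988 [-34.   14.3  16.3]
70 1257 [-34.6 -33.5 -32.4]
80 1258 [-34.6 -33.5 -32.4]
90 1237 [-34.6 -33.5 -32.4]
100 1201 [-34.6 -33.5 -32.4]
```

It tipped to 24° and then slipped over the edge, because x lagged during the fast move. I'll back off, re-contact and continue more slowly.

apply_moves:
  series: "-0.05 0 0 0 1;-0.05 0 0.02 0 1;0 0 0.046 0 1;0 0 0 0 1;0 0 0 0 1"

```text
time: 15.0
tool_pos: [621.4, 86.3, 98.9]
tcp_rot: [180.0, 0.0, -9.2]
ft_force: [-0.5, 0.8, -3.2]
finger_gap: 43.3
grip_force: 21.8
```

apply_moves:
  series: "0 0 0 0 1;0 0 0 0 1;0 0 0 0 1"

```text
time: 15.25
tool_pos: [622.4, 86.4, 100.4]
tcp_rot: [-180.0, -0.1, -9.2]
ft_force: [-0.0, -1.0, -3.0]
finger_gap: 43.9
grip_force: 21.8
```

apply_moves:
  series: "0.03 0 0 0 1;0.025 0 0 0 1;0 0 0 0 1;0.012 0 -0.017 0 1;0.012 0 -0.017 0 1"

```text
time: 15.67
tool_pos: [644.4, 82.7, 109.7]
tcp_rot: [180.0, 0.1, -9.2]
ft_force: [-3.0, 0.5, -3.2]
finger_gap: 44.1
grip_force: 21.8
```

apply_moves:
  series: "0 0 0 0 1;0.015 0 -0.014 0 1;0.015 0 -0.014 0 1;0 0 0 0 1"

```text
time: 16.0
tool_pos: [654.1, 81.3, 119.2]
tcp_rot: [-180.0, -0.0, -9.2]
ft_force: [-5.2, 1.3, 0.1]
finger_gap: 43.9
grip_force: 21.9
```

apply_moves:
  series: "0.018 0 -0.011 0 1;0.018 0 -0.011 0 1;0 0 0 0 1;0 0 0 0 1"

```text
time: 16.33
tool_pos: [665.0, 79.5, 125.6]
tcp_rot: [-180.0, -0.1, -9.2]
ft_force: [-2.7, -0.2, 2.4]
finger_gap: 43.7
grip_force: 22.2
```

```bash
python3 look.py
```

```text
{'time': np.float64(16.3), 'tool_pos': array([665. ,  79.5, 125.6]), 'tcp_rot': array([-1.8e+02, -1.0e-01, -9.2e+00]), 'finger_gap': np.float64(43.7), 'grip_force': np.float64(22.2), 'ft_force': array([-2.7, -0.2,  2.4])}
-30 507 [17.2 19.7 23.8]
-20 27 [25.9 34.4 37.9]
-10 941 [40.2 45.1 46.8]
0 6352 [37.1 44.3 94.4]
10 12999 [ 29.1  87.8 102.4]
20 2988 [18.3 22.8 27.1]
30 2567 [ 9.4 13.7 17.8]
40 2220 [0.3 4.6 8.7]
50 1988 [-38.4  -4.7  -0.5]
60 1180 [-38.8 -37.7 -36.7]
70 1227 [-38.8 -37.7 -36.6]
80 1175 [-38.9 -37.7 -36.6]
90 1176 [-38.9 -37.7 -36.6]
100 1163 [-38.9 -37.7 -36.7]
```

It is at 42° and in contact at the lower corner, having slid about 6 mm in the pads. I'll re-contact higher on the end face and go on.

apply_moves:
  series: "-0.035 0 0 0 1;-0.03 0 0.015 0 1;0 0 0.015 0 1;0 0 0 0 1;0 0 0 0 1"

```text
time: 16.8
tool_pos: [645.1, 82.6, 115.3]
tcp_rot: [180.0, 0.0, -9.2]
ft_force: [0.2, -0.6, -2.7]
finger_gap: 43.6
grip_force: 21.6
```

apply_moves:
  series: "0.025 0 0 0 1;0.02 0 0 0 1;0 0 0 0 1;0.016 0 -0.01 0 1;0.016 0 -0.009 0 1"

```text
time: 17.22
tool_pos: [667.8, 78.8, 121.6]
tcp_rot: [180.0, 0.1, -9.2]
ft_force: [-4.9, 0.3, -2.5]
finger_gap: 43.8
grip_force: 21.9
```

apply_moves:
  series: "0 0 0 0 1;0.018 0 -0.006 0 1;0.018 0 -0.006 0 1;0 0 0 0 1;0 0 0 0 1"

```text
time: 17.63
tool_pos: [679.4, 77.0, 125.6]
tcp_rot: [180.0, -0.1, -9.2]
ft_force: [-2.4, -2.2, 0.4]
finger_gap: 44.1
grip_force: 22.3
```

```bash
python3 look.py
```

```text
{'time': np.float64(17.6), 'tool_pos': array([679.4,  77. , 125.6]), 'tcp_rot': array([ 1.8e+02, -1.0e-01, -9.2e+00]), 'finger_gap': np.float64(44.1), 'grip_force': np.float64(22.3), 'ft_force': array([-2.4, -2.2,  0.4])}
-30 1645 [20.  26.  31.2]
-20 135 [27.2 33.2 39.8]
-10 971 [41.4 43.8 45.3]
0 6555 [35.3 45.7 94.2]
10 13528 [ 19.9  86.9 102.3]
20 2888 [-0.6  8.2 15.8]
30 2167 [-19.  -10.   -2.2]
40 1483 [-38.8 -37.5 -20.1]
50 1189 [-38.9 -37.8 -36.8]
60 1187 [-38.9 -37.8 -36.7]
70 1223 [-38.8 -37.7 -36.7]
80 1179 [-38.9 -37.8 -36.7]
90 1181 [-38.9 -37.8 -36.6]
100 1164 [-38.9 -37.7 -36.6]
```

apply_moves:
  series: "0.018 0 -0.003 0 1;0.02 0 -0.003 0 1;0 0 0 0 1;0.02 0 0 0 1;0.02 0 0.002 0 1"

```text
time: 18.1
tool_pos: [701.4, 73.5, 126.7]
tcp_rot: [180.0, 0.0, -9.2]
ft_force: [-4.4, -1.9, 3.6]
finger_gap: 43.7
grip_force: 22.6
```

apply_moves:
  series: "0 0 0 0 1;0 0 0 0 1"

```text
time: 18.27
tool_pos: [702.1, 73.4, 126.6]
tcp_rot: [180.0, -0.1, -9.2]
ft_force: [-0.6, -2.2, 1.8]
finger_gap: 43.7
grip_force: 22.5
```

```bash
python3 look.py
```

```text
{'time': np.float64(18.3), 'tool_pos': array([702.1,  73.4, 126.6]), 'tcp_rot': array([ 1.8e+02, -1.0e-01, -9.2e+00]), 'finger_gap': np.float64(43.7), 'grip_force': np.float64(22.5), 'ft_force': array([-0.6, -2.2,  1.8])}
-30 1945 [14.3 24.8 32.5]
-20 446 [21.3 31.7 42.1]
-10 558 [42.8 43.9 44.9]
0 6340 [36.3 45.3 93.9]
10 15280 [ -8.   84.3 102. ]
20 1753 [-39.6 -37.6 -19.5]
30 1129 [-39.8 -38.8 -37.7]
40 1137 [-39.8 -38.8 -37.7]
50 1186 [-39.9 -38.8 -37.6]
60 1148 [-39.9 -38.7 -37.7]
70 1206 [-39.8 -38.7 -37.6]
80 1182 [-39.8 -38.8 -37.7]
90 1163 [-39.9 -38.8 -37.6]
100 1141 [-40.  -38.8 -37.6]
```

The block is close to upright, about 80°. I'll set it on the clear front half of the board and press it flat so that it squares up.

apply_moves:
  series: "0 0 -0.03 0 1;0.04 0 -0.02 0 1;0.06 0 0 0 1;0.04 0 0 0 1;0 0 0.02 0 1"

```text
time: 18.73
tool_pos: [745.5, 66.5, 137.2]
tcp_rot: [-180.0, -0.2, -9.2]
ft_force: [1.1, -0.3, -1.8]
finger_gap: 43.6
grip_force: 22.0
```

apply_moves:
  series: "0 0 0 0 1;0 0 0.012 0 1;0 0 0.008 0 1;0 0 0 0 1;0 0 0 0 1"

```text
time: 19.15
tool_pos: [742.6, 67.0, 129.2]
tcp_rot: [180.0, 0.0, -9.2]
ft_force: [0.3, 0.0, -2.8]
finger_gap: 43.6
grip_force: 22.1
```

```bash
python3 look.py | head -8
```

```text
{'time': np.float64(19.2), 'tool_pos': array([742.6,  67. , 129.2]), 'tcp_rot': array([180. ,   0. ,  -9.2]), 'finger_gap': np.float64(43.6), 'grip_force': np.float64(22.1), 'ft_force': array([ 0.3,  0. , -2.8])}
-30 1930 [14.4 24.9 32.7]
-20 453 [21.7 31.7 41.8]
-10 551 [42.8 43.9 44.8]
0 5614 [36.4 44.9 92.7]
10 15957 [ -7.8  84.3 101.9]
20 1856 [-42.2 -40.1 -17.5]
30 1086 [-42.5 -41.4 -40.3]
```

Not touching yet, so I'll lower further until the pressing force shows.

apply_moves:
  series: "0 0 0.012 0 1;0 0 0 0 1;0 0 0 0 1"

```text
time: 19.45
tool_pos: [744.4, 66.7, 128.2]
tcp_rot: [-180.0, -0.2, -9.2]
ft_force: [-0.0, -1.3, 4.8]
finger_gap: 43.7
grip_force: 23.0
```

apply_moves:
  series: "0 0 0.01 0 1;0 0 0.006 0 1;0 0 0 0 1"

```text
time: 19.7
tool_pos: [746.7, 66.3, 126.7]
tcp_rot: [-179.9, -0.6, -9.2]
ft_force: [1.9, -3.1, 14.5]
finger_gap: 43.6
grip_force: 24.1
```

apply_moves:
  series: "0 0 0.008 0 1;0 0 0 0 1;0 0 0 0 1"

```text
time: 19.95
tool_pos: [747.9, 66.1, 125.8]
tcp_rot: [-179.9, -0.7, -9.2]
ft_force: [3.8, -1.3, 18.6]
finger_gap: 43.7
grip_force: 24.5
```

```bash
python3 look.py | head -8
```

```text
{'time': np.float64(20.0), 'tool_pos': array([747.9,  66.1, 125.8]), 'tcp_rot': array([-179.9,   -0.7,   -9.2]), 'finger_gap': np.float64(43.7), 'grip_force': np.float64(24.5), 'ft_force': array([ 3.8, -1.3, 18.6])}
-30 2021 [11.9 24.2 33.6]
-20 652 [19.2 31.5 42. ]
-10 397 [44.1 45.1 46. ]
0 10065 [44.8 81.9 97. ]
10 12052 [-27.4  37.  102.8]
20 1085 [-39.1 -38.  -37. ]
30 1127 [-39.1 -38.  -36.9]
```

Pressed at about 19 N and squared up. I'll release so that the block stands freely, then check it.

apply_moves:
  series: "0 0 -0.01 0 1;0 0 0 0 -0.4;0 0 0 0 -0.4;0 0 0 0 -0.4;0 0 0 0 -0.4"

```text
time: 20.42
tool_pos: [742.4, 66.9, 120.4]
tcp_rot: [180.0, 0.1, -9.2]
ft_force: [0.7, -0.3, 0.1]
finger_gap: 59.3
grip_force: 0.0
```

```bash
python3 look.py|head -9; python3 - <<'E'
from h import *
import pickle
p=sense();s=snapshot("wrist");P=wpts(p,s);c=snapshot("scene");t=snapshot("top")
cv2.imwrite("pics/w5.png",np.hstack([cv2.resize(s["frame"][240:440,200:440],(400,333)),cv2.resize(c["frame"][140:260,330:474],(400,333),interpolation=2)]))
y=np.radians(p["tcp_rot"][2]);A=np.array([[np.cos(y),np.sin(y)],[np.sin(y),-np.cos(y)]])
m=(P[...,2]>160)&(P[...,2]<175)
d=(P[m][:,:2]-p["tool_pos"][:2])@A.T;k=(abs(d)<35).all(1);print("top face tool-xy",np.percentile(d[k],[1,50,99],axis=0),np.percentile(P[m][k][:,2],[5,50,95]))
E
```

```text
{'time': np.float64(20.4), 'tool_pos': array([742.4,  66.9, 120.4]), 'tcp_rot': array([ 1.8e+02,  1.0e-01, -9.2e+00]), 'finger_gap': np.float64(59.3), 'grip_force': np.float64(0.0), 'ft_force': array([ 0.7, -0.3,  0.1])}
-20 3619 [ 4.7 29.4 45.7]
-10 1586 [17.9 38.2 48.4]
0 1885 [47.7 75.5 95.9]
10 12769 [ 47.3  88.4 102.3]
20 7244 [-32.8  21.5  47.7]
30 1191 [-33.6 -32.6 -31.6]
40 1222 [-33.6 -32.5 -31.5]
50 1239 [-33.6 -32.6 -31.5]
top face tool-xy [[-14.14516373 -33.52260589]
 [ 11.75711426  -0.60564205]
 [ 22.06992334  33.62322936]] [161.25099448 167.72039543 169.17865127]
```

View pics/w5.png

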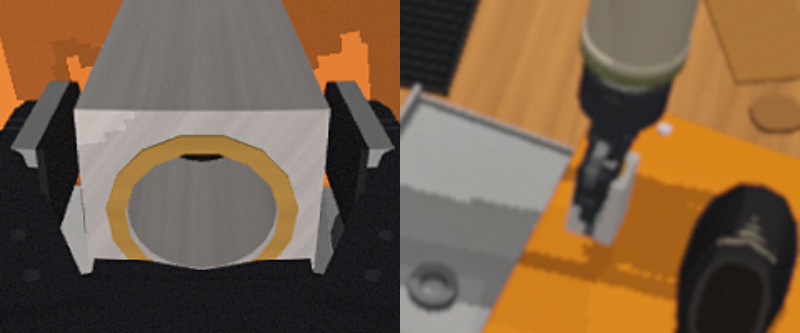

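The block stands square on the board with the bronze-ringed bore facing straight up at (203,208) in the left half, centred between the pads. I'll regrip firmly, lift and carry it over the mat.

apply_moves:
  series: "0 0 0 0 1;0 0 0 0 1;0 0 0 0 1;0 0 0 0 1;0 0 0 0 1"
  squeeze: 60

```text
time: 21.03
tool_pos: [743.1, 66.9, 121.5]
tcp_rot: [-180.0, -0.0, -9.2]
ft_force: [0.5, 0.4, -0.1]
finger_gap: 43.1
grip_force: 61.8
```

apply_moves:
  series: "0 0 -0.03 0 1;0 0 -0.06 0 1;0 0 -0.08 0 1;0 0 -0.07 0 1;0 0 -0.03 0 1"

```text
time: 21.45
tool_pos: [744.3, 66.8, 206.9]
tcp_rot: [-180.0, -0.3, -9.2]
ft_force: [0.7, 0.2, -1.3]
finger_gap: 43.7
grip_force: 61.5
```

apply_moves:
  series: "-0.03 -0.023 0 0 1;-0.06 -0.046 0 0 1;-0.087 -0.066 0 0 1;-0.087 -0.066 0 0 1;-0.087 -0.066 0 0 1"

```text
time: 21.87
tool_pos: [650.5, 163.2, 201.6]
tcp_rot: [180.0, 0.1, -9.2]
ft_force: [0.5, 0.1, -2.4]
finger_gap: 43.2
grip_force: 61.5
```

apply_moves:
  series: "-0.087 -0.066 0 0 1;-0.087 -0.066 0 0 1;-0.087 -0.066 0 0 1;-0.087 -0.066 0 0 1;-0.087 -0.066 0 0 1"

```text
time: 22.28
tool_pos: [537.3, 282.0, 202.0]
tcp_rot: [180.0, 0.0, -9.2]
ft_force: [0.1, 1.6, -3.1]
finger_gap: 43.5
grip_force: 61.5
```

apply_moves:
  series: "-0.087 -0.066 0 0 1;-0.087 -0.066 0 0 1;-0.06 -0.05 0 0 1;-0.03 -0.02 0 0 1;0 0 0 0 1"

```text
time: 22.7
tool_pos: [468.4, 355.4, 202.2]
tcp_rot: [180.0, 0.1, -9.0]
ft_force: [-0.5, -0.1, -3.2]
finger_gap: 43.5
grip_force: 61.6
```

apply_moves:
  series: "0 0 0 0 1;0 0 0 0 1;0 0 0 0 1;0 0 0 0 1;0 0 0 0 1"

```text
time: 23.12
tool_pos: [471.1, 353.0, 202.4]
tcp_rot: [180.0, -0.0, -9.3]
ft_force: [0.2, 0.7, -3.1]
finger_gap: 43.3
grip_force: 61.6
```

```bash
python3 look.py|head -6; python3 - <<'E'
from h import *
p=sense();s=snapshot("wrist");c=snapshot("scene");t=snapshot("top")
cv2.imwrite("pics/w6.png",np.hstack([cv2.resize(s["frame"],(400,300)),cv2.resize(c["frame"],(400,300))]))
print(p["joint_pos"].round(1),abs(p["qd"]).max().round(2))
P=wpts(p,s);f=s["frame"];m=(f.max(2)<75)&(P[...,2]>-3)&(P[...,2]<12)&(s["depth"]>0)
q=P[m][:,:2];q=q[np.hypot(q[:,0]-471,q[:,1]-353)<140];print("mat",np.percentile(q,[1,50,99],axis=0).round())
y=np.radians(p["tcp_rot"][2]);A=np.array([[np.cos(y),np.sin(y)],[np.sin(y),-np.cos(y)]])
d=(P[...,:2]-p["tool_pos"][:2])@A.T;h=P[...,2]-p["tool_pos"][2]
k=(abs(d[...,1])<20)&(d[...,0]>-10)&(d[...,0]<22)&(h>40)&(h<54)&(s["depth"]>0)&(f.min(2)>60)
G=np.c_[d[k],np.ones(k.sum())];print("top-face slope deg",np.degrees(np.linalg.lstsq(G,h[k],rcond=None)[0][:2]).round(1),k.sum())
E
```

```text
{'time': np.float64(23.1), 'tool_pos': array([471.1, 353. , 202.4]), 'tcp_rot': array([180. ,  -0. ,  -9.3]), 'finger_gap': np.float64(43.3), 'grip_force': np.float64(61.6), 'ft_force': array([ 0.2,  0.7, -3.1])}
-20 3883 [ 4.8 29.3 45.1]
-10 1236 [18.9 37.4 47.3]
0 2461 [46.8 77.7 95.7]
10 12736 [ 46.2  88.7 102.4]
20 5899 [-22.7  24.8  46.5]
[ 31.9   6.6  89.3  -0.   84.2 131.1] 0.42
mat [[395. 259.]
 [498. 331.]
 [557. 426.]]
top-face slope deg [-1.7  0. ] 8182
```

View pics/w6.png

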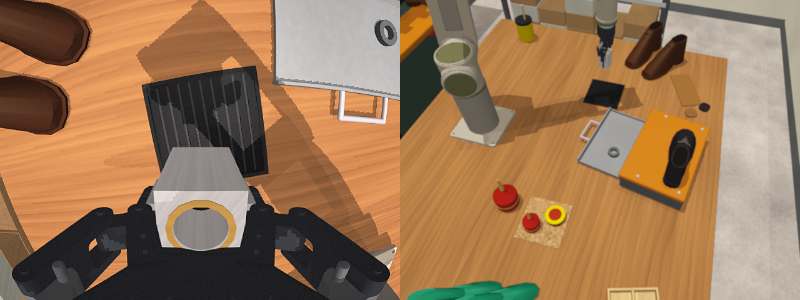

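The last view shows the block over the mat with its bore up, the tray out with the collar in it, and both cans and the tin untouched. I'll check the tray pull's position once more and hand in.

```bash
python3 - <<'E'
from h import *
t=snapshot("top");hsv=cv2.cvtColor(t["frame"],cv2.COLOR_BGR2HSV);P=pts(t)
m=(hsv[...,1]<90)&(P[...,0]<480)&(P[...,0]>430)&(P[...,1]>20)&(P[...,1]<150)&(P[...,2]>18)&(P[...,2]<42)
q=P[m];print(len(q),q[:,:2].mean(0).round(1) if len(q) else None, sense()["qd"].round(2))
if abs((q[:,:2].mean(0)-[459.5,81.5])@[.987,-.16])<6: print(hand_in())
E
```

```text
296 [461.4  78.2] [ 0.11  0.07  0.14 -0.01  0.06 -0.03]
the job is handed in; nothing more can be done
None
```

I handed the job in at about 23 s of the 48 s: the bearing block is held still with its bore facing up (measured tilt under 2°), about 16 cm above the drip mat; the tray is at its stop with the collar in it, and I did not touch the oil can or the polish tin.

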